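# Refit the drive sleeve of a spice mill

## Task

The spice mill on the sales table has been cleaned: put its steel drive sleeve (the tall tube with teeth at its lower end) back on the upright spindle under the hopper, keeping hold of it as you slide it over the spindle instead of dropping it on. Turn it until its notches slip over the spindle's cross pin and it goes fully home on the deck, then let go. Leave the plain collar, the two bottles and the jar where they stand.

Things in the scene. Friction and masses are not known exactly. Their poses are not given: they have to be found in the camera images.
- mill: Fixed white table mill; origin on the table, on the spindle axis; z up, -x is its open front (yaw varies). Deck 45 mm high, spanning x -90..130, y -100..160 mm. A 35 mm square column at x 70, y 125 mm carries the hopper over the spindle. A gripper pointing straight down does not fit under the hopper: come in tilted from the open front.
- spout (a point): Centre of the lower end of the hopper's spout, straight above the spindle, 260 mm above the table (215 mm above the deck). The spout is 40 mm in diameter; the steel hopper widens to 124 mm diameter 75 mm higher.
- seat (a point): Centre of the deck's top at the spindle's foot, 45 mm above the table; z up. A dark square steel cross pin, 5.5 mm wide, 6 mm high and 40 mm long, goes level through the spindle, its centre 9 mm above this point. The pin's direction is not measured and differs every time: see it or feel for it. The spindle is geared and stiff to turn.
- spindle_top (a point): Centre of the upright steel spindle's top end, 46 mm above the deck. The spindle is 24 mm in diameter, its top edge bevelled 1.5 mm.
- sleeve: Steel drive sleeve, loose, standing teeth down; origin at the centre of its underside (tooth tips), z up along the bore. 45 mm tall, 46 mm outer diameter, 27 mm bore. Upper 29 mm plain tube; lowest 16 mm six radial teeth 7.5 mm wide, at 0, 60, 120.. deg from its x axis, notches between. Resting on the pin it is about 12 mm too high; notched over it, it stands on the deck. About 0.3 kg.
- collar: Bystander: plain steel collar without teeth, 46 mm outer diameter, 27 mm bore, only 20 mm tall; origin at the centre of its underside.
- bottle_a: Bystander: glass spice bottle with black cap, 38 mm diameter, 110 mm tall; origin at the centre of its underside.
- bottle_b: Bystander: a second such bottle, 38 mm diameter, 110 mm tall; origin at the centre of its underside.
- jar: Bystander: squat glass jar with black lid, 60 mm diameter, 55 mm tall; origin at the centre of its underside.
There are look-alikes about, which are no part of the job. There is more than one size of the sleeve; the job needs the smallest.

How it is judged:
On the way:
1. the sleeve's lower end is over the spindle's top (at least 5 mm down it) while the fingers hold it (horizontal distance between sleeve and seat below 0.006 m and z of sleeve in the frame of seat below 0.041 m and contact force between the fingers and sleeve above 1 N), for 0.1 s.
At the end, for the whole second after the job is handed in: The sleeve stands teeth down around the spindle, its underside within 4 mm of the deck, its centre within 5 mm of the spindle's axis, within 4 degrees of upright, at rest and let go (z of sleeve in the frame of seat between -0.004 and 0.004 m and horizontal distance between sleeve and seat below 0.005 m and angle between sleeve's own z axis and vertical below 0.07 rad and linear speed of sleeve below 0.02 m/s); the robot touches nothing.
It fails at once if the plain collar is moved more than 30 mm or tipped over (distance of collar from where it was at the start of the episode above 0.03 m or angle between collar's own z axis and vertical above 0.5 rad).
It fails at once if a spice bottle is moved more than 30 mm or tipped over (distance of bottle_a from where it was at the start of the episode above 0.03 m or angle between bottle_a's own z axis and vertical above 0.5 rad).
It fails at once if a spice bottle is moved more than 30 mm or tipped over (distance of bottle_b from where it was at the start of the episode above 0.03 m or angle between bottle_b's own z axis and vertical above 0.5 rad).
It fails at once if the squat jar is moved more than 30 mm or tipped over (distance of jar from where it was at the start of the episode above 0.03 m or angle between jar's own z axis and vertical above 0.5 rad).
It also fails if it takes over 58 s, if anything falls off the work surface, if the arm or the gripper's body presses on something with over 40 N, if the wrist force passes 120 N, or if a joint passes its speed limit or range.

## Robot

A 6-joint arm with a two-finger parallel gripper is mounted at the origin on the work surface. World frame = base frame: x ahead of the robot, y to its left, z up, the work surface at z = 0. Lengths are in m, angles in rad, forces in N, time in s.
With the tool pointing down it reaches from about 0.35 to 0.85 m from the base axis. Payload 8.1 kg.
Tool frame: the origin (TCP) lies between the finger pads; the fingertips stand 11 mm ahead of it and the grasp point (between the pads) lies 8 mm behind it (tips_ahead is the z of the fingertips in the tool frame, in m); z points along the fingers, y is the line along which they close (so a half turn about z gives the same grasp; the last joint's range is limited). The gripper opens to 93 mm and grips with 3 to 60 N. Pads are 15 mm wide; open, the fingers measure 128 mm over their backs; the gripper's body (75 mm by 188 mm) begins 65 mm behind the grasp point.
Start: joints at [1.147, 0.13, 1.488, -0, 1.523, -0.085], TCP at [0.199, 0.566, 0.23] pointing down, gripper open.
Joint ranges: [-2.96, 2.96], [-0.89, 2.26], [0.02, 2.5], [-1.34, 4.48], [0, 2.73], [-2.66, 2.66]. Speed limits (rad/s): [2.39, 2.39, 2.79, 3.14, 3.14, 3.14].

## Interface

Orientations are given as a rotation vector (axis times angle).
In Python, from plant import read_state, read_camera, close_job, tips_ahead gives the robot as it stands. The module is installed in compiled form; this text tells all that it offers.
- The arm moves only by the tool move_arm, never from a script. Its argument "plan" is a list of rows, each a list of 7 numbers: the turn, a rotation vector about the tool's x, y, z in units of 6 degrees (1.0 is 6 degrees), then the shift along the tool's x, y, z in units of 25 mm (1.0 is 25 mm), then the finger opening in mm, from 0 to 93. A call has exactly 10 rows; each row shifts and turns the commanded pose from where the row before left it, along the tool's axes as they then stand; what a row does not reach is not made up. A row lasts 1/10 s, in which the tool goes at most 50 mm and 8.59 degrees, less where a joint would pass 70% of its speed; a pose out of reach is approached as far as the arm can. A call is refused whole if a number of a shift passes 1 or a number of a turn 1, either way. A call with a gripper value outside its range is refused whole. The fingers move at their own pace and stop on an object; "force" is the grip in N (left out, the last holds). Time passes only in rows, so rows that do not move let the fingers close, or fill a call up. It gives the time, the measured TCP pose, the force, the opening and the grip force at its end, in the units of the state.
- read_state(): the state, without advancing time (a new reading comes with each control period).
- read_camera(name): name is "side" or "top"; returns a dict with "frame" (420x560x3 uint8, red, green, blue), "z_map" (420x560 float32, m along the optical axis (not along the pixel's ray), 0 where there is no reading), "fx", "fy", "cx", "cy" (pixels), "distortion" ([k1, k2, p1, p2, k3] as OpenCV has them; the pictures are not rectified), "rvec" (rotation vector, rad) and "tvec" (3), from world to camera coordinates, as OpenCV has them. Camera axes: x right, y down, z forward; pixel columns grow to the right and rows downward; lengths in m; the calibration is good to about 2 mm. A picture is of the moment at which its call begins.
- close_job(): hands the job in; it is judged then, once.
The state is a dict: "t": time; "q": joint angles; "dq": joint speeds; "joint_torque": joint torques, N m; "tool_pos": TCP position; "orientation": TCP orientation; "force": force on the tool from outside, world axes, zero at the start; "wrist_torque": the same for the moment, N m; "opening": finger opening in m; "gripper_force": force on a finger pad.
Only numpy, scipy, OpenCV 4.12 (cv2) and the standard library are available. Lean on these libraries where they do the work, as an engineer would, in place of code of your own. Each camera call takes 0.05 s, during which the arm holds its last target. There are 200 camera calls.

## Working session

There is one attempt and no reset: what is moved stays moved. The work goes in short steps, Python scripts to look and compute and a tool call to move; the robot and the scene stay as the last step left them, time stands still between calls to the robot, and variables do not carry over. Pictures are saved under pics/ and viewed, at most 10 in all, crops included, and the job is handed in when it is done.

Besides the shell and the picture viewer there is one more tool, called after "Call:" as a command line: name --pt "numbers of a row" for each row, then --argument value for the rest. move_arm: Moves the arm, as the interface text tells. Its arguments: {"type":"object","properties":{"plan":{"type":"array","items":{"type":"array","items":{"type":"number"}}},"force":{"type":"number"}},"required":["plan"]}

```bash
mkdir -p pics
cat > h.py <<'E'
import numpy as np, cv2
from plant import *
from scipy.spatial.transform import Rotation as R
def cam(n):
    c=read_camera(n); c['K']=np.array([[c['fx'],0,c['cx']],[0,c['fy'],c['cy']],[0,0,1.]]); c['D']=np.array(c['distortion']); c['R']=R.from_rotvec(np.ravel(c['rvec'])).as_matrix(); c['t']=np.ravel(c['tvec']); c['C']=-c['R'].T@c['t']; return c
def rays(c,uv):
    p=cv2.undistortPoints(np.array(uv,float).reshape(-1,1,2),c['K'],c['D']).reshape(-1,2)
    return np.c_[p,np.ones(len(p))]
def onplane(c,uv,z):
    d=rays(c,uv)@c['R']; return c['C']+d*((z-c['C'][2])/d[:,2])[:,None]
def cloud(c):
    h,w=c['z_map'].shape; u,v=np.meshgrid(np.arange(w),np.arange(h))
    r=rays(c,np.c_[u.ravel(),v.ravel()])*c['z_map'].reshape(-1,1)
    P=(r-c['t'])@c['R']; P[c['z_map'].ravel()==0]=np.nan; return P.reshape(h,w,3)
def proj(c,P): return cv2.projectPoints(np.array(P,float).reshape(-1,3),np.ravel(c['rvec']),c['t'],c['K'],c['D'])[0].reshape(-1,2)
E
python3 - <<'E'
from h import *
for n in('side','top'):
    c=cam(n); cv2.imwrite(f'pics/{n}0.png',cv2.resize(c['frame'][:,:,::-1],(784,588))); print(n,c['C'],c['R'][2],c['fx'])
    P=cloud(c); np.savez(f'{n}0.npz',P=P,f=c['frame'])
s=read_state(); print(s['t'],s['tool_pos'],R.from_rotvec(s['orientation']).as_matrix().round(3),tips_ahead)
E
```

```text
side [ 0.23129372 -0.83012425  0.8662517 ] [ 0.27924546  0.74054914 -0.61123558] 498.30410026118216
top [ 0.39590306 -0.0119631   1.08761368] [ 0.17679678  0.01681901 -0.98410366] 399.4252613190696
0.1 [0.19920166 0.56543843 0.22867467] [[-0.943  0.332 -0.001]
 [ 0.332  0.943 -0.002]
 [ 0.    -0.002 -1.   ]] 0.011
```

View pics/side0.png

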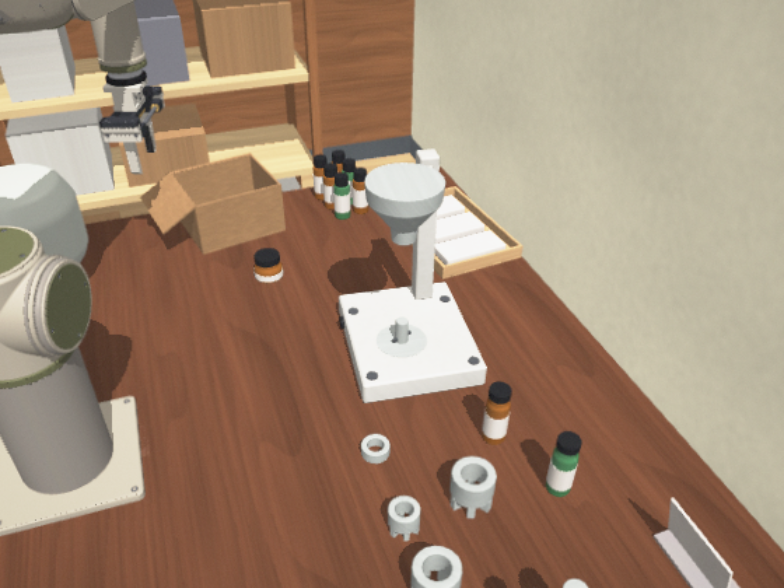

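View pics/top0.png

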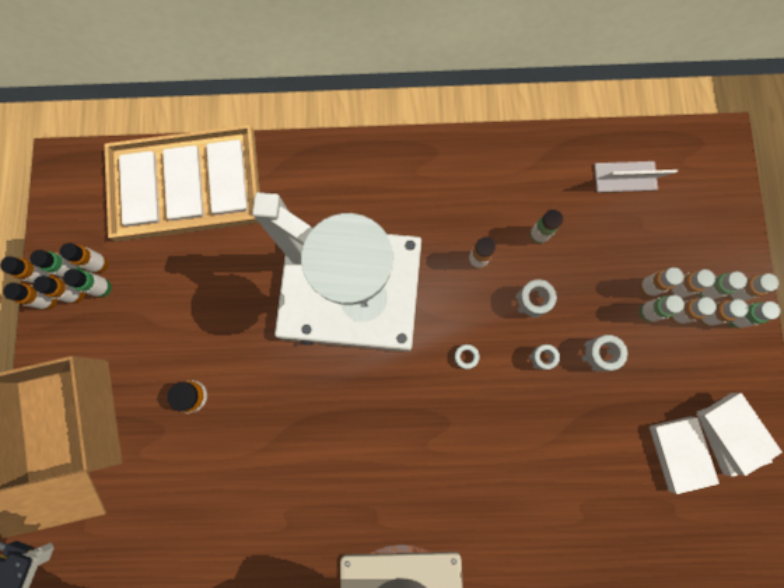

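Side view (784-wide scale): the mill has its spindle at (402,330). The smallest toothed sleeve is at (403,515), the collar at (375,447), bottles at (497,410) and (564,463), and the jar at (267,265). In the top view, the sleeve is at (546,357), the collar at (467,357) and the jar at (187,397), with the spindle hidden by the hopper. Next I'll measure positions.

```bash
cat > m.py <<'E'
from h import *
t=cam('top'); s=cam('side')
g=t['frame']; hsv=cv2.cvtColor(g,cv2.COLOR_RGB2HSV)
m=((hsv[...,1]<60)&(hsv[...,2]>110)).astype(np.uint8)
P=cloud(t)
cs,h=cv2.findContours(m,cv2.RETR_CCOMP,cv2.CHAIN_APPROX_NONE)
for c in cs:
    x,y,w,hh=cv2.boundingRect(c)
    if cv2.contourArea(c)>80 and 300<x<460 and 190<y<280:
        mk=np.zeros(m.shape,np.uint8); cv2.drawContours(mk,[c],-1,1,-1)
        zz=P[...,2][(mk>0)&(m>0)]; z=np.nanpercentile(zz,80)
        (e,ax,an)=cv2.fitEllipse(c); q=onplane(t,[e],z)[0]
        print('ring',np.round(e,1),'z80',z.round(4),'xyz',q.round(4),'diam',(np.array(ax)*(t['C'][2]-z)/t['fx']).round(4))
# points in clouds
Ps=cloud(s)
for n,Q in(('top',P),('side',Ps)):
    a=Q.reshape(-1,3); k=np.isfinite(a[:,0])
    a=a[k]
    d=a[(abs(a[:,2]-.045)<.004)&(a[:,0]>.4)&(a[:,0]<.9)&(abs(a[:,1]-.05)<.2)]
    r=cv2.minAreaRect(d[:,:2].astype(np.float32)*1000); print(n,'deck',len(d),np.median(d[:,2]),r)
    d=a[(a[:,2]>.06)&(a[:,2]<.12)&(a[:,0]>.5)&(a[:,0]<.75)&(abs(a[:,1]-.05)<.12)]
    print('spindle-ish',len(d),d.mean(0) if len(d) else 0)
    for lab,(x0,x1,y0,y1) in {'all':(.25,.75,-.3,.5)}.items():
        b=((a[:,2]>.012)&(a[:,2]<.13)&(a[:,0]>x0)&(a[:,0]<x1)&(a[:,1]>y0)&(a[:,1]<y1))
        q=a[b]; im=np.zeros((400,400),np.uint8); ij=((q[:,:2]-[.2,-.35])/.0025).astype(int); im[ij[:,0].clip(0,399),ij[:,1].clip(0,399)]=1
        nn,L,st,ce=cv2.connectedComponentsWithStats(im)
        for i in range(1,nn):
            if st[i,4]>15:
                z=q[L[ij[:,0],ij[:,1]]==i][:,2].max(); print('  blob',(ce[i][::-1]*.0025+[.2,-.35]).round(3),st[i,2:5],'zmax',z.round(3))
f=s['frame'][205:265,240:345]
cv2.imwrite('pics/spin.png',cv2.resize(f[:,:,::-1],None,fx=7,fy=7,interpolation=cv2.INTER_CUBIC))
E
python3 m.py
```

```text
ring [390.4 254.4] z80 0.0448 xyz [ 0.4548 -0.2812  0.0448] diam [0.0445 0.0464]
ring [390.3 254.4] z80 0.044 xyz [ 0.4549 -0.2812  0.044 ] diam [0.0277 0.0283]
ring [333.3 254.2] z80 0.02 xyz [ 0.4612 -0.1369  0.02  ] diam [0.0448 0.0455]
ring [333.2 254.2] z80 0.0196 xyz [ 0.4614 -0.1368  0.0196] diam [0.0274 0.0279]
ring [435.1 251.4] z80 0.063 xyz [ 0.4581 -0.3898  0.063 ] diam [0.0614 0.0665]
ring [435.  251.4] z80 0.0623 xyz [ 0.4581 -0.3897  0.0623] diam [0.038  0.0404]
ring [384.6 211.4] z80 0.0635 xyz [ 0.5647 -0.27    0.0635] diam [0.0597 0.0633]
ring [384.7 211.3] z80 0.0616 xyz [ 0.5653 -0.2708  0.0616] diam [0.0372 0.0389]
top deck 4140 0.04422334830883908 ((598.0877685546875, 84.71060943603516), (258.27996826171875, 218.5193634033203), 82.85433197021484)
spindle-ish 9 [0.63344895 0.15456774 0.09956654]
  blob [0.4  0.39] [ 24  24 349] zmax 0.06
  blob [ 0.453 -0.279] [ 18  18 158] zmax 0.049
  blob [ 0.459 -0.137] [ 19  18 145] zmax 0.026
  blob [0.558 0.073] [ 113   91 4380] zmax 0.129
  blob [ 0.563 -0.269] [ 26  27 299] zmax 0.066
  blob [ 0.648 -0.168] [ 16  15 163] zmax 0.114
  blob [ 0.696 -0.289] [ 11  16 123] zmax 0.114
  blob [0.733 0.385] [ 92  12 221] zmax 0.036
  blob [0.746 0.486] [11  2 16] zmax 0.027
side deck 5073 0.04443774383222512 ((597.17333984375, 79.54354858398438), (262.661376953125, 218.38775634765625), 83.14443969726562)
spindle-ish 383 [0.62623198 0.11749837 0.08686616]
  blob [0.397 0.381] [ 23  25 230] zmax 0.059
  blob [ 0.45  -0.283] [ 15  20 148] zmax 0.048
  blob [ 0.457 -0.142] [ 19  19 157] zmax 0.024
  blob [0.59  0.064] [ 114   98 4626] zmax 0.13
  blob [ 0.562 -0.274] [ 24  27 301] zmax 0.068
  blob [ 0.648 -0.178] [ 17  16 169] zmax 0.113
  blob [ 0.693 -0.293] [ 8 16 84] zmax 0.113
  blob [0.742 0.282] [12  5 28] zmax 0.033
```

View pics/spin.png

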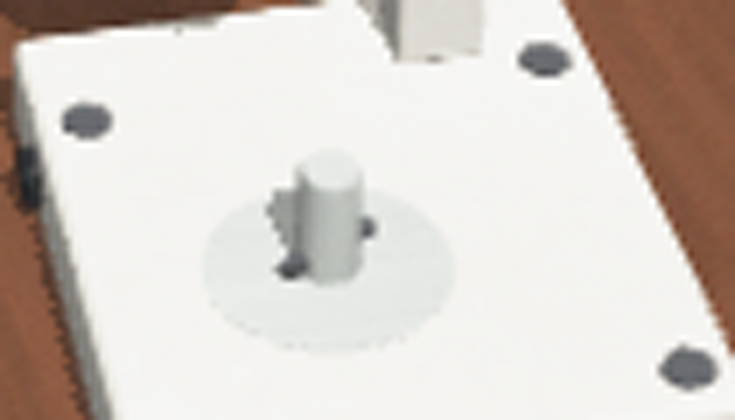

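The crop shows the spindle top at about (330,168), with dark pin stubs at (290,267) and (368,228) on opposite sides. I'll compute the axis and the pin direction.

```bash
cat > m2.py <<'E'
from h import *
s=cam('side')
px=lambda u,v:((u+.5)/7-.5+240,(v+.5)/7-.5+205)
print('top',onplane(s,[px(330,168)],.091), 'foot edge disc', onplane(s,[px(205,266),px(455,266),px(330,187),px(330,352)],.045))
print('axis foot/ top centre sides', onplane(s,[px(298,170),px(363,170)],.091))
v=s['frame'].astype(int)[232:250,276:300].max(2); k=v<120
l=np.argwhere(k)
for half in (l[l[:,1]<10],l[l[:,1]>=10]):
    w=half.mean(0); q=onplane(s,[(w[1]+276,w[0]+232)],.054)[0]; print(len(half),w+[232,276],q)
c=np.array([.574,.0545])
# reference: predicted pixels of pin tips for candidate dirs
P=cloud(s); a=P.reshape(-1,3); a=a[np.isfinite(a[:,0])]
b=a[(a[:,2]>.065)&(a[:,2]<.095)&(np.hypot(a[:,0]-.574,a[:,1]-.055)<.03)]; print('spindle pts',len(b),b.mean(0),b.min(0),b.max(0))
b=a[(abs(a[:,2]-.26)<.006)&(np.hypot(a[:,0]-.574,a[:,1]-.055)<.05)]; print('spout',len(b),b.mean(0) if len(b) else 0)
# column
b=a[(a[:,2]>.1)&(a[:,2]<.2)&(a[:,0]>.58)&(a[:,0]<.72)&(a[:,1]>.1)&(a[:,1]<.22)]; print('column',b.mean(0),b.min(0),b.max(0))
print('sleeve teeth')
f=s['frame'][345:395,260:320]
cv2.imwrite('pics/slv.png',cv2.resize(f[:,:,::-1],None,fx=10,fy=10,interpolation=cv2.INTER_CUBIC))
E
python3 m2.py
```

```text
top [[0.57390984 0.05376697 0.091     ]] foot edge disc [[0.53248473 0.0689503  0.045     ]
 [0.61726992 0.03925817 0.045     ]
 [0.59037476 0.09583121 0.045     ]
 [0.55888044 0.01121697 0.045     ]]
axis foot/ top centre sides [[0.56292721 0.05642965 0.091     ]
 [0.58445496 0.04891096 0.091     ]]
9 [242.55555556 281.66666667] [0.55925645 0.04863657 0.054     ]
2 [237.5 292. ] [0.5904477 0.0582902 0.054    ]
spindle pts 118 [0.57234284 0.04933842 0.08213104] [0.56161349 0.04086372 0.06557698] [0.58526155 0.0634289  0.09367363]
spout 34 [0.56988523 0.04061544 0.26324826]
column [0.65469647 0.1556578  0.14909227] [0.63916188 0.14577257 0.10000487] [0.67618388 0.18437641 0.19995688]
sleeve teeth
```

View pics/slv.png

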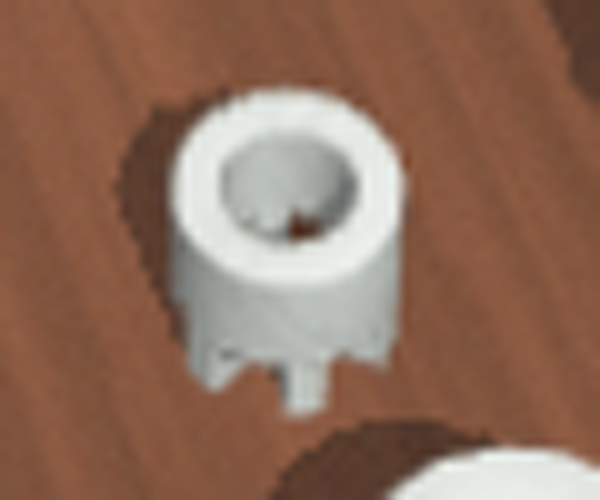

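The crop shows tooth tips at about (213,385), (304,412) and (375,365) on the near side. I'll get their angles, and write a row planner that prints the numbers for a target pose.

```bash
cat >> h.py <<'E'
def pose(a,tilt):
    a,t=np.radians([a,tilt]); z=np.array([np.sin(t)*np.cos(a),np.sin(t)*np.sin(a),-np.cos(t)]); y=np.array([-np.sin(a),np.cos(a),0]); return np.c_[np.cross(y,z),y,z]
def plan(grasp,a,tilt,n,st=None):
    "rows from the present pose to grasp point at given azimuth/tilt"
    st=st or read_state(); p=np.array(st['tool_pos']); M=R.from_rotvec(st['orientation']).as_matrix()
    T=pose(a,tilt); g=np.array(grasp); g0=p-M[:,2]*.008
    rv=R.from_matrix(M.T@T).as_rotvec()
    out=[];cp,cM=p,M
    for i in range(1,n+1):
        Mi=M@R.from_rotvec(rv*i/n).as_matrix(); pi=g0+(g-g0)*i/n+Mi[:,2]*.008
        out.append(np.r_[np.degrees(R.from_matrix(cM.T@Mi).as_rotvec())/6,cM.T@(pi-cp)/.025]); cp,cM=pi,Mi
    print(st['t'],'grasp now',g0.round(4)); print(np.array(out).round(2).tolist() if n<13 else np.array(out).round(2)[[0,n//3,2*n//3,-1]].tolist(), 'max',np.abs(out).max(0).round(2))
E
python3 - <<'E'
from h import *
s=cam('side')
px=lambda u,v:((u+.5)/10-.5+260,(v+.5)/10-.5+345)
q=onplane(s,[px(213,385),px(304,412),px(378,366)],0.0)[:,:2]
e=onplane(s,[px(289,187)],.045)[0]; print('side centre',e)
for c in (e[:2],np.array([.4545,-.2812])):
    d=q-c; print(q.round(4),np.hypot(*d.T).round(4),np.degrees(np.arctan2(d[:,1],d[:,0])).round(1))
plan([.4,-.28,.17],-15,45,36)
E
```

```text
side centre [ 0.45261042 -0.28406305  0.045     ]
[[ 0.4341 -0.2929]
 [ 0.4489 -0.3047]
 [ 0.4665 -0.2999]] [0.0205 0.021  0.0211] [-154.5 -100.1  -48.7]
[[ 0.4341 -0.2929]
 [ 0.4489 -0.3047]
 [ 0.4665 -0.2999]] [0.0236 0.0242 0.0222] [-150.2 -103.3  -57.2]
0.3 grasp now [0.1993 0.5657 0.2373]
[[-0.01, -0.21, -0.02, -0.53, -0.81, 0.08], [-0.01, -0.21, -0.02, -0.47, -0.83, 0.2], [-0.01, -0.21, -0.02, -0.39, -0.84, 0.3], [-0.01, -0.21, -0.02, -0.29, -0.85, 0.37]] max [0.01 0.21 0.02 0.53 0.85 0.37]
```

Run:
```python
from h import *
plan([.41,.09,.22],-19.4,0,20)
```

```text
0.3 grasp now [0.1993 0.5657 0.2373]
[[-0.0, -0.0, -0.0, -0.71, -0.76, 0.04], [-0.0, -0.0, -0.0, -0.71, -0.76, 0.03], [-0.0, -0.0, -0.0, -0.71, -0.76, 0.03], [-0.0, -0.0, -0.0, -0.71, -0.76, 0.03]] max [0.   0.   0.   0.71 0.76 0.04]
```

Call:
move_arm --pt "0 0 0 -0.71 -0.76 0.03 70" --pt "0 0 0 -0.71 -0.76 0.03 70" --pt "0 0 0 -0.71 -0.76 0.03 70" --pt "0 0 0 -0.71 -0.76 0.03 70" --pt "0 0 0 -0.71 -0.76 0.03 70" --pt "0 0 0 -0.71 -0.76 0.03 70" --pt "0 0 0 -0.71 -0.76 0.03 70" --pt "0 0 0 -0.71 -0.76 0.03 70" --pt "0 0 0 -0.71 -0.76 0.03 70" --pt "0 0 0 -0.71 -0.76 0.03 70" --force 25

```text
t: 1.3
tool_pos: [0.3039, 0.3268, 0.2222]
orientation: [0.529, 3.096, 0.0]
force: [0.2, -0.5, 0.3]
opening: 0.0701
gripper_force: 0.0
```

Call:
move_arm --pt "0 0 0 -0.71 -0.76 0.03 70" --pt "0 0 0 -0.71 -0.76 0.03 70" --pt "0 0 0 -0.71 -0.76 0.03 70" --pt "0 0 0 -0.71 -0.76 0.03 70" --pt "0 0 0 -0.71 -0.76 0.03 70" --pt "0 0 0 -0.71 -0.76 0.03 70" --pt "0 0 0 -0.71 -0.76 0.03 70" --pt "0 0 0 -0.71 -0.76 0.03 70" --pt "0 0 0 -0.71 -0.76 0.03 70" --pt "0 0 0 -0.71 -0.76 0.03 70"

```text
t: 2.3
tool_pos: [0.4082, 0.0885, 0.2147]
orientation: [0.53, 3.096, 0.0]
force: [1.5, -0.2, 0.4]
opening: 0.0697
gripper_force: 0.0
```

Run:
```python
from h import *
plan([.407,-.25,.088],-35,45,20)
```

```text
2.3 grasp now [0.4082 0.0885 0.2227]
[[0.05, -0.37, 0.12, -0.24, -0.64, 0.27], [0.05, -0.37, 0.12, -0.21, -0.61, 0.34], [0.05, -0.37, 0.12, -0.16, -0.58, 0.41], [0.05, -0.37, 0.12, -0.11, -0.56, 0.46]] max [0.05 0.37 0.12 0.24 0.64 0.46]
```

Call:
move_arm --pt "0.05 -0.37 0.12 -0.24 -0.64 0.27 70" --pt "0.05 -0.37 0.12 -0.24 -0.64 0.28 70" --pt "0.05 -0.37 0.12 -0.23 -0.63 0.29 70" --pt "0.05 -0.37 0.12 -0.23 -0.63 0.3 70" --pt "0.05 -0.37 0.12 -0.22 -0.62 0.32 70" --pt "0.05 -0.37 0.12 -0.22 -0.62 0.33 70" --pt "0.05 -0.37 0.12 -0.21 -0.61 0.34 70" --pt "0.05 -0.37 0.12 -0.2 -0.61 0.35 70" --pt "0.05 -0.37 0.12 -0.2 -0.6 0.36 70" --pt "0.05 -0.37 0.12 -0.19 -0.6 0.37 70"

```text
t: 3.3
tool_pos: [0.4104, -0.0816, 0.1477]
orientation: [0.638, 2.687, -0.164]
force: [0.8, -0.6, -0.0]
opening: 0.0698
gripper_force: 0.0
```

Call:
move_arm --pt "0.05 -0.37 0.12 -0.18 -0.59 0.38 70" --pt "0.05 -0.37 0.12 -0.18 -0.59 0.39 70" --pt "0.05 -0.37 0.12 -0.17 -0.58 0.4 70" --pt "0.05 -0.37 0.12 -0.16 -0.58 0.41 70" --pt "0.05 -0.37 0.12 -0.15 -0.58 0.42 70" --pt "0.05 -0.37 0.12 -0.14 -0.57 0.43 70" --pt "0.05 -0.37 0.12 -0.14 -0.57 0.44 70" --pt "0.05 -0.37 0.12 -0.13 -0.57 0.44 70" --pt "0.05 -0.37 0.12 -0.12 -0.56 0.45 70" --pt "0.05 -0.37 0.12 -0.11 -0.56 0.46 70"

```text
t: 4.3
tool_pos: [0.4703, -0.2675, 0.1038]
orientation: [0.732, 2.331, -0.301]
force: [0.1, 0.7, -0.1]
opening: 0.0699
gripper_force: 0.0
```

Run:
```python
from h import *
st=read_state(); M=R.from_rotvec(st['orientation']).as_matrix(); print(M.round(3),st['q'])
plan([.4537,-.282,.031],-35,45,8)
c=cam('side'); cv2.imwrite('pics/pre.png',c['frame'][200:420,120:440,::-1].repeat(2,0).repeat(2,1))
```

```text
[[-0.621  0.577  0.531]
 [ 0.423  0.816 -0.393]
 [-0.66  -0.019 -0.751]] [-0.59152481 -0.57259692  2.49682192 -0.06301751  0.4975058  -1.50997825]
4.3 grasp now [ 0.4661 -0.2644  0.1098]
[[-0.02, -0.08, 0.01, 0.26, -0.1, 0.3], [-0.02, -0.08, 0.01, 0.26, -0.1, 0.3], [-0.02, -0.08, 0.01, 0.26, -0.1, 0.29], [-0.02, -0.08, 0.01, 0.27, -0.1, 0.29], [-0.02, -0.08, 0.01, 0.27, -0.1, 0.29], [-0.02, -0.08, 0.01, 0.27, -0.1, 0.29], [-0.02, -0.08, 0.01, 0.27, -0.11, 0.28], [-0.02, -0.08, 0.01, 0.27, -0.11, 0.28]] max [0.02 0.08 0.01 0.27 0.11 0.3 ]
```

View pics/pre.png

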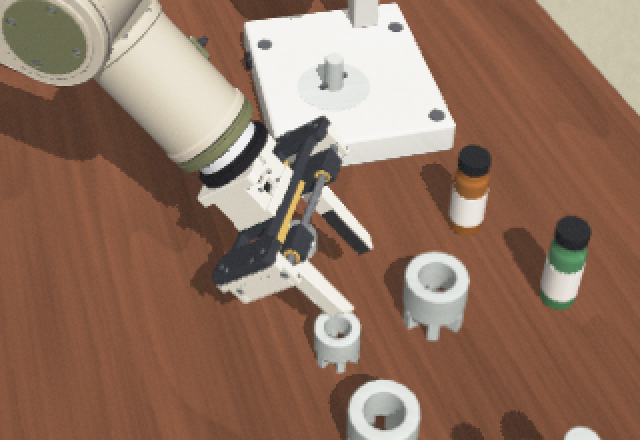

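The picture shows the gripper tilted above the sleeve at (337,340), with its lower finger near (345,308). The elbow is at its limit (q3 = 2.497), so I'll use a 40° tilt: shift sideways first, then descend vertically.

Run:
```python
from h import *
plan([.4537,-.282,.1],-35,40,3)
M=pose(-35,40); print((M.T@[0,0,-.069/7]/.025).round(3))
```

```text
4.35 grasp now [ 0.4655 -0.2654  0.1082]
[[-0.06, 0.07, 0.03, 0.08, -0.27, 0.09], [-0.06, 0.07, 0.03, 0.08, -0.27, 0.08], [-0.06, 0.07, 0.03, 0.08, -0.27, 0.08]] max [0.06 0.07 0.03 0.08 0.27 0.09]
[0.253 0.    0.302]
```

Call:
move_arm --pt "-0.06 0.07 0.03 0.08 -0.27 0.08 70" --pt "-0.06 0.07 0.03 0.08 -0.27 0.08 70" --pt "-0.06 0.07 0.03 0.08 -0.27 0.08 70" --pt "0 0 0 0.25 0 0.3 70" --pt "0 0 0 0.25 0 0.3 70" --pt "0 0 0 0 0 0 70" --pt "0 0 0 0 0 0 70" --pt "0 0 0 0 0 0 70" --pt "0 0 0 0 0 0 70" --pt "0 0 0 0 0 0 70"

```text
t: 5.35
tool_pos: [0.4595, -0.2837, 0.0764]
orientation: [0.74, 2.351, -0.267]
force: [-0.4, 0.2, 0.1]
opening: 0.07
gripper_force: 0.0
```

Run:
```python
from h import *
st=read_state(); print(st['q'][2]); plan([.4537,-.282,.031],-35,40,5)
```

```text
2.4969430961601806
5.35 grasp now [ 0.4553 -0.2808  0.0825]
[[0.0, -0.0, 0.0, 0.27, -0.02, 0.31], [0.0, -0.0, 0.0, 0.27, -0.02, 0.31], [0.0, -0.0, 0.0, 0.27, -0.02, 0.31], [0.0, -0.0, 0.0, 0.27, -0.02, 0.31], [0.0, -0.0, 0.0, 0.27, -0.02, 0.31]] max [0.   0.   0.   0.27 0.02 0.31]
```

Call:
move_arm --pt "0 0 0 0.27 -0.02 0.31 70" --pt "0 0 0 0.27 -0.02 0.31 70" --pt "0 0 0 0.27 -0.02 0.31 70" --pt "0 0 0 0.27 -0.02 0.31 70" --pt "0 0 0 0.27 -0.02 0.31 70" --pt "0 0 0 0 0 0 70" --pt "0 0 0 0 0 0 70" --pt "0 0 0 0 0 0 70" --pt "0 0 0 0 0 0 70" --pt "0 0 0 0 0 0 70"

```text
t: 6.35
tool_pos: [0.4598, -0.2867, 0.0254]
orientation: [0.741, 2.352, -0.267]
force: [0.3, 0.1, 0.4]
opening: 0.07
gripper_force: 0.0
```

Run:
```python
from h import *
st=read_state(); print(st['q']); plan([.4537,-.282,.031],-35,40,2)
```

```text
[-0.68553735 -0.33512239  2.49708115  0.17196234  0.29120756 -1.79326837]
6.35 grasp now [ 0.4556 -0.2838  0.0315]
[[0.01, -0.02, 0.0, 0.05, 0.01, -0.02], [0.01, -0.02, 0.0, 0.05, 0.01, -0.03]] max [0.01 0.02 0.   0.05 0.01 0.03]
```

```bash
cat > fk.py <<'E'
from h import *
from scipy.optimize import least_squares
def fk(q,L):
    h,a,l1,l2,l6,e=L; z=np.array([0,0,1.]); x=np.array([1.,0,0])
    A=R.from_euler('z',q[0]); B=A*R.from_euler('y',q[1]); C=B*R.from_euler('y',q[2]); D=C*R.from_euler('ZYZ',q[3:6])
    return A.apply([a,0,0])+[0,0,h]+B.apply(l1*z)+C.apply(l2*z+e*x)+D.apply(l6*z), D
E
python3 - <<'E'
from fk import *
st=read_state()
Q=[[1.147,.13,1.488,0,1.523,-.085],[-0.59152481,-0.57259692,2.49682192,-0.06301751,0.4975058,-1.50997825],st['q']]
T=[[.1992,.5655,.2295],[.4703,-.2675,.1038],st['tool_pos']]
O=[None,[.732,2.331,-.301],st['orientation']]
for q,o in zip(Q,O):
    if o is not None:
        D=fk(q,[0]*6)[1]; print((D.as_matrix().T@R.from_rotvec(o).as_matrix()).round(3).tolist())
f=lambda L:np.r_[np.ravel([fk(q,L)[0]-t for q,t in zip(Q,T)])/.001,(np.array(L)[[1,5]]-0)*5]
s=least_squares(f,[.4,0,.4,.4,.2,0]); print(s.x.round(4),s.fun.round(1))
E
```

```text
[[-0.0, -1.0, 0.0], [1.0, -0.0, 0.0], [-0.0, 0.0, 1.0]]
[[0.0, -1.0, -0.0], [1.0, 0.0, 0.0], [-0.0, -0.0, 1.0]]
[ 0.5118 -0.1729  0.5905  0.7026  0.6583  0.1768] [ 46.5 -20.8  -0.3 -33.6 -49.7   0.8 -23.3 -28.6  -0.5  -0.9   0.9]
```

```bash
cat > fk.py <<'E'
from h import *
from scipy.optimize import least_squares
def fk(q,L):
    h,a,l1,l2,l6,b=L; z=np.array([0,0,1.])
    A=R.from_euler('z',q[0]); B=A*R.from_euler('y',q[1]); C=B*R.from_euler('y',q[2]); D=C*R.from_euler('ZYZ',q[3:6])
    return A.apply([a,b,0])+[0,0,h]+B.apply(l1*z)+C.apply(l2*z)+D.apply(l6*z), D*R.from_euler('z',90,degrees=True)
lo=np.array([-2.96,-.89,.02,-1.34,0,-2.66]);hi=np.array([2.96,2.26,2.5,4.48,2.73,2.66])
def ik(g,a,t,L,q0):
    M=pose(a,t); p=np.array(g)+M[:,2]*.008
    def f(q):
        x,D=fk(q,L); return np.r_[(x-p)/.01,(D.inv()*R.from_matrix(M)).as_rotvec()*10]
    s=least_squares(f,np.clip(q0,lo+.01,hi-.01),bounds=(lo,hi)); return s.x,s.cost
E
python3 - <<'E'
from fk import *
st=read_state()
Q=[[1.147,.13,1.488,0,1.523,-.085],[-0.59152481,-0.57259692,2.49682192,-0.06301751,0.4975058,-1.50997825],st['q']]
T=[[.1992,.5655,.2295],[.4703,-.2675,.1038],st['tool_pos']]
f=lambda L:np.r_[np.ravel([fk(q,L)[0]-t for q,t in zip(Q,T)])/.001,L[1]*5]
s=least_squares(f,[.4,0,.4,.4,.2,.05]); L=s.x; print(L.round(4),s.fun.round(1)); np.save('L.npy',L)
for t in (30,35,40,45):
    for a in (-5,-20,10):
        for z in (.13,.076):
            q,c=ik([.574,.054,z],a,t,L,np.r_[0,st['q'][1:]]); print(t,a,z,'cost',c.round(5),q.round(2))
E
```

```text
[0.2175 0.0726 0.2831 0.4874 0.2447 0.0519] [-1.3 -0.6  1.   1.   4.5 -0.8 -1.2 -5.8 -0.2  0.4]
30 -5 0.13 cost 0.0 [ 0.03 -0.28  2.17 -0.09  0.73 -1.41]
30 -5 0.076 cost 0.0 [ 0.03 -0.19  2.21 -0.1   0.6  -1.39]
30 -20 0.13 cost 0.0 [ 0.09 -0.23  2.13 -0.31  0.78 -0.96]
30 -20 0.076 cost 0.0 [ 0.09 -0.14  2.17 -0.36  0.66 -0.9 ]
30 10 0.13 cost 0.0 [-0.04 -0.28  2.18  0.16  0.74 -1.88]
30 10 0.076 cost 0.0 [-0.04 -0.19  2.22  0.19  0.61 -1.91]
35 -5 0.13 cost 0.0 [ 0.03 -0.33  2.24 -0.12  0.63 -1.38]
35 -5 0.076 cost 0.0 [ 0.03 -0.23  2.28 -0.14  0.49 -1.35]
35 -20 0.13 cost 0.0 [ 0.11 -0.27  2.19 -0.4   0.7  -0.87]
35 -20 0.076 cost 0.0 [ 0.11 -0.18  2.23 -0.48  0.58 -0.78]
35 10 0.13 cost 0.0 [-0.05 -0.34  2.25  0.21  0.65 -1.93]
35 10 0.076 cost 0.0 [-0.05 -0.24  2.29  0.26  0.51 -1.98]
40 -5 0.13 cost 0.0 [ 0.04 -0.38  2.31 -0.16  0.53 -1.34]
40 -5 0.076 cost 0.0 [ 0.04 -0.27  2.34 -0.21  0.39 -1.28]
40 -20 0.13 cost 0.0 [ 0.12 -0.31  2.25 -0.52  0.63 -0.76]
40 -20 0.076 cost 0.0 [ 0.12 -0.2   2.28 -0.64  0.51 -0.62]
40 10 0.13 cost 0.0 [-0.06 -0.39  2.31  0.29  0.55 -1.99]
40 10 0.076 cost 0.0 [-0.06 -0.28  2.35  0.37  0.42 -2.1 ]
45 -5 0.13 cost 0.0 [ 0.04 -0.42  2.37 -0.22  0.42 -1.28]
45 -5 0.076 cost 0.0 [ 0.04 -0.3   2.4  -0.33  0.28 -1.16]
45 -20 0.13 cost 0.0 [ 0.14 -0.34  2.3  -0.68  0.56 -0.61]
45 -20 0.076 cost 0.0 [ 0.14 -0.22  2.33 -0.86  0.45 -0.4 ]
45 10 0.13 cost 0.0 [-0.07 -0.44  2.38  0.39  0.46 -2.1 ]
45 10 0.076 cost 0.0 [-0.07 -0.32  2.41  0.56  0.32 -2.28]
```

Call:
move_arm --pt "0 0 0 0 0 0 40" --pt "0 0 0 0 0 0 40" --pt "0 0 0 0 0 0 40" --pt "0 0 0 0 0 0 40" --pt "0 0 0 0 0 0 40" --pt "0 0 0 0 0 0 40" --pt "0 0 0 0 0 0 40" --pt "0 0 0 0 0 0 40" --pt "0 0 0 0 0 0 40" --pt "0 0 0 0 0 0 40" --force 30

```text
t: 7.35
tool_pos: [0.4596, -0.2865, 0.0248]
orientation: [0.741, 2.353, -0.266]
force: [-0.1, 1.9, 1.8]
opening: 0.0458
gripper_force: 30.0
```

Run:
```python
from h import *
st=read_state(); print(st['opening'],st['gripper_force'],st['force'])
plan([.475,-.275,.13],-35,40,6)
```

```text
0.04580876990672112 29.99912280589342 [-0.10991209  1.86051304  1.79877638]
7.35 grasp now [ 0.4554 -0.2836  0.031 ]
[[0.0, -0.01, 0.0, -0.48, 0.12, -0.46], [0.0, -0.01, 0.0, -0.48, 0.12, -0.46], [0.0, -0.01, 0.0, -0.48, 0.12, -0.46], [0.0, -0.01, 0.0, -0.48, 0.12, -0.46], [0.0, -0.01, 0.0, -0.48, 0.12, -0.46], [0.0, -0.01, 0.0, -0.48, 0.12, -0.46]] max [0.   0.01 0.   0.48 0.12 0.46]
```

Call:
move_arm --pt "0 0 0 -0.24 0.06 -0.23 40" --pt "0 0 0 -0.48 0.12 -0.46 40" --pt "0 0 0 -0.48 0.12 -0.46 40" --pt "0 0 0 -0.48 0.12 -0.46 40" --pt "0 0 0 -0.48 0.12 -0.46 40" --pt "0 0 0 -0.48 0.12 -0.46 40" --pt "0 0 0 -0.24 0.06 -0.23 40" --pt "0 0 0 0 0 0 40" --pt "0 0 0 0 0 0 40" --pt "0 0 0 0 0 0 40"

```text
t: 8.35
tool_pos: [0.4782, -0.2778, 0.1221]
orientation: [0.742, 2.356, -0.265]
force: [0.0, 0.4, -3.2]
opening: 0.0461
gripper_force: 30.0
```

Run:
```python
from h import *
st=read_state(); print(st['opening'],st['gripper_force'],st['force'],st['q'][2])
plan([.5,.05,.142],-6,40,19)
```

```text
0.04607272010345587 29.9985404452309 [ 0.01976292  0.43437834 -3.16274129] 2.426921807770637
8.35 grasp now [ 0.474  -0.2749  0.1283]
[[-0.16, -0.0, -0.2, 0.25, 0.6, -0.24], [-0.16, -0.0, -0.2, 0.17, 0.65, -0.18], [-0.16, -0.0, -0.2, 0.09, 0.68, -0.11], [-0.16, -0.0, -0.2, 0.01, 0.69, -0.04]] max [0.16 0.   0.2  0.25 0.69 0.24]
```

Call:
move_arm --pt "-0.16 0 -0.2 0.25 0.6 -0.24 40" --pt "-0.16 0 -0.2 0.24 0.61 -0.23 40" --pt "-0.16 0 -0.2 0.22 0.62 -0.22 40" --pt "-0.16 0 -0.2 0.21 0.63 -0.21 40" --pt "-0.16 0 -0.2 0.2 0.63 -0.2 40" --pt "-0.16 0 -0.2 0.18 0.64 -0.19 40" --pt "-0.16 0 -0.2 0.17 0.65 -0.18 40" --pt "-0.16 0 -0.2 0.16 0.65 -0.17 40" --pt "-0.16 0 -0.2 0.14 0.66 -0.16 40" --pt "-0.16 0 -0.2 0.13 0.66 -0.14 40"

```text
t: 9.35
tool_pos: [0.5057, -0.1079, 0.1336]
orientation: [0.419, 2.433, -0.155]
force: [0.2, -0.7, -2.5]
opening: 0.0462
gripper_force: 30.0
```

Call:
move_arm --pt "-0.16 0 -0.2 0.12 0.67 -0.13 40" --pt "-0.16 0 -0.2 0.1 0.67 -0.12 40" --pt "-0.16 0 -0.2 0.09 0.68 -0.11 40" --pt "-0.16 0 -0.2 0.08 0.68 -0.1 40" --pt "-0.16 0 -0.2 0.06 0.68 -0.09 40" --pt "-0.16 0 -0.2 0.05 0.69 -0.07 40" --pt "-0.16 0 -0.2 0.04 0.69 -0.06 40" --pt "-0.16 0 -0.2 0.02 0.69 -0.05 40" --pt "-0.16 0 -0.2 0.01 0.69 -0.04 40" --pt "0 0 0 0 0 0 40"

```text
t: 10.35
tool_pos: [0.5202, 0.0476, 0.1391]
orientation: [0.121, 2.463, -0.051]
force: [-0.4, 0.5, -3.8]
opening: 0.0454
gripper_force: 30.0
```

Run:
```python
from h import *
st=read_state(); print(st['opening'],st['gripper_force'],st['force'],st['q'])
plan([.574,.054,.142],-6,40,8)
c=cam('side'); x,y=proj(c,[.5,.05,.11])[0]; x0=int(x)-55;y0=int(y)-50; print(x0,y0)
np.savez('a.npz',f=c['frame']); cv2.imwrite('pics/at.png',cv2.resize(c['frame'][y0:y0+90,x0:x0+120,::-1],None,fx=6,fy=6,interpolation=cv2.INTER_CUBIC))
```

```text
0.04541723841507777 29.998850841075182 [-0.35954475  0.45881754 -3.76155502] [ 0.07141065 -0.67116418  2.46459422 -0.17647673  0.68747352 -1.30319145]
10.35 grasp now [0.5152 0.0481 0.1453]
[[-0.0, -0.03, 0.01, -0.22, 0.06, 0.19], [-0.0, -0.03, 0.01, -0.22, 0.06, 0.19], [-0.0, -0.03, 0.01, -0.22, 0.06, 0.19], [-0.0, -0.03, 0.01, -0.21, 0.06, 0.2], [-0.0, -0.03, 0.01, -0.21, 0.06, 0.2], [-0.0, -0.03, 0.01, -0.21, 0.06, 0.2], [-0.0, -0.03, 0.01, -0.21, 0.06, 0.2], [-0.0, -0.03, 0.01, -0.21, 0.06, 0.2]] max [0.   0.03 0.01 0.22 0.06 0.2 ]
203 179
```

View pics/at.png

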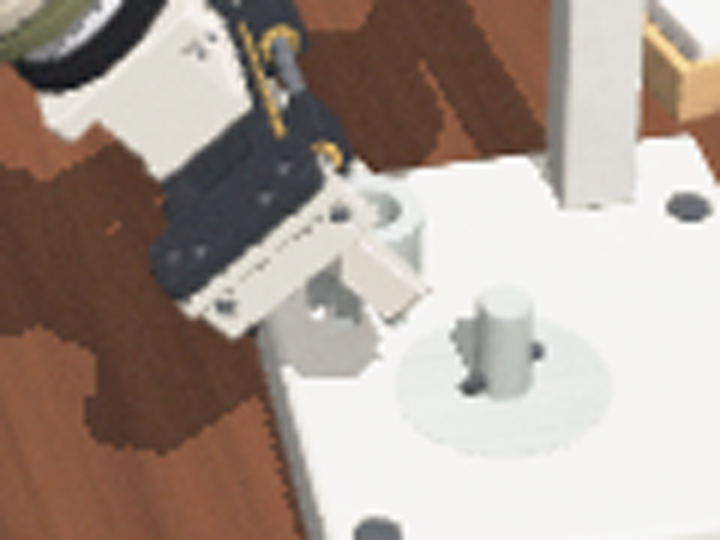

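The picture shows the sleeve upright between the fingers, with its bore at about (382,208) in the crop, and the spindle at (505,300) ahead. I'll compare the sleeve's axis with the grasp point.

Run:
```python
from h import *
c=cam('side'); u=lambda x,y:((x+.5)/6-.5+203,(y+.5)/6-.5+179)
print('bore, spindle top',onplane(c,[u(382,208)],.159),onplane(c,[u(506,301)],.091))
P=cloud(c).reshape(-1,3); P=P[np.isfinite(P[:,0])]
b=P[(P[:,2]>.15)&(P[:,2]<.165)&(np.hypot(P[:,0]-.515,P[:,1]-.05)<.03)]; print(len(b),np.median(b[:,2]),b.max(0))
t=cam('top'); hsv=cv2.cvtColor(t['frame'],cv2.COLOR_RGB2HSV); pc=proj(t,[.515,.05,.159])[0]; print(pc)
cv2.imwrite('pics/t1.png',cv2.resize(t['frame'][int(pc[1])-35:int(pc[1])+35,int(pc[0])-45:int(pc[0])+45,::-1],None,fx=8,fy=8,interpolation=cv2.INTER_CUBIC)); print(int(pc[0])-45,int(pc[1])-35)
```

```text
bore, spindle top [[0.51850192 0.04474699 0.159     ]] [[0.57413765 0.05295421 0.091     ]]
104 0.158111610775213 [0.53467522 0.07857756 0.164416  ]
[258.89450707 229.74436333]
213 194
```

View pics/t1.png

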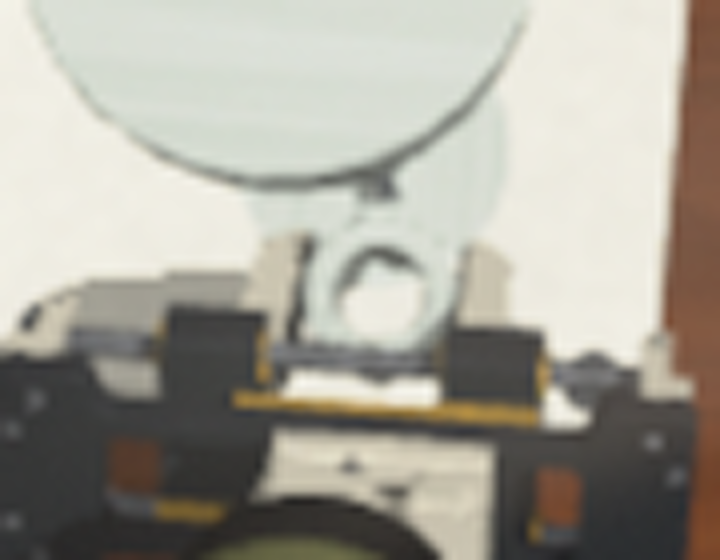

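The top crop shows the held sleeve's bore at about (382,293), between the pads. Averaging both cameras puts the spindle at about (0.574, 0.055), with the sleeve's axis about 1 mm behind the grasp point. Next I move over the spindle.

Run:
```python
from h import *
plan([.575,.055,.145],-6,40,8)
```

```text
10.5 grasp now [0.5153 0.0466 0.1456]
[[-0.0, -0.03, 0.01, -0.23, 0.07, 0.19], [-0.0, -0.03, 0.01, -0.23, 0.07, 0.19], [-0.0, -0.03, 0.01, -0.23, 0.07, 0.19], [-0.0, -0.03, 0.01, -0.23, 0.07, 0.19], [-0.0, -0.03, 0.01, -0.23, 0.07, 0.19], [-0.0, -0.03, 0.01, -0.22, 0.07, 0.19], [-0.0, -0.03, 0.01, -0.22, 0.07, 0.19], [-0.0, -0.03, 0.01, -0.22, 0.07, 0.19]] max [0.   0.03 0.01 0.23 0.07 0.19]
```

Call:
move_arm --pt "0 -0.03 0.01 -0.23 0.07 0.19 40" --pt "0 -0.03 0.01 -0.23 0.07 0.19 40" --pt "0 -0.03 0.01 -0.23 0.07 0.19 40" --pt "0 -0.03 0.01 -0.23 0.07 0.19 40" --pt "0 -0.03 0.01 -0.23 0.07 0.19 40" --pt "0 -0.03 0.01 -0.22 0.07 0.19 40" --pt "0 -0.03 0.01 -0.22 0.07 0.19 40" --pt "0 -0.03 0.01 -0.22 0.07 0.19 40" --pt "0 0 0 0 0 0 40" --pt "0 0 0 0 0 0 40"

```text
t: 11.5
tool_pos: [0.5809, 0.0542, 0.1394]
orientation: [0.132, 2.436, -0.05]
force: [0.2, -0.4, -3.0]
opening: 0.0461
gripper_force: 30.0
```

Run:
```python
from h import *
st=read_state(); M=R.from_rotvec(st['orientation']).as_matrix(); print(M.round(3).tolist(),st['force'],st['q'][2])
plan([.575,.055,.145],-6,40,1)
c=cam('side'); x,y=proj(c,[.574,.055,.11])[0]; x0=int(x)-50;y0=int(y)-45; print(x0,y0)
cv2.imwrite('pics/ov.png',cv2.resize(c['frame'][y0:y0+75,x0:x0+100,::-1],None,fx=8,fy=8,interpolation=cv2.INTER_CUBIC))
```

```text
[[-0.759, 0.108, 0.642], [0.082, 0.994, -0.071], [-0.646, -0.001, -0.763]] [ 0.24662749 -0.44490689 -3.04330751] 2.325123122443568
11.5 grasp now [0.5757 0.0548 0.1455]
[[-0.03, 0.04, -0.02, 0.04, 0.01, -0.0]] max [0.03 0.04 0.02 0.04 0.01 0.  ]
236 177
```

View pics/ov.png

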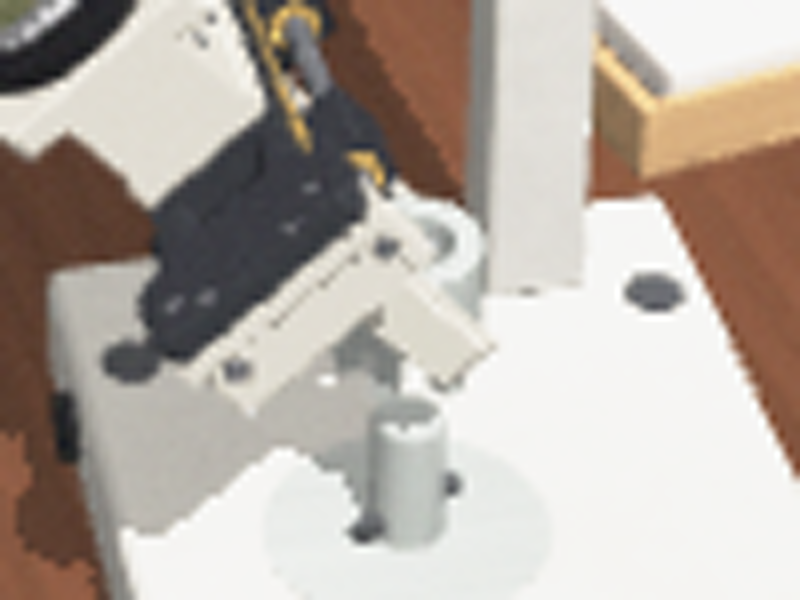

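Run:
```python
from h import *
c=cam('side'); th=np.linspace(0,2*np.pi,400); o=np.array([236,177])
def ext(cx,cy,r,z):
    p=proj(c,np.c_[cx+r*np.cos(th),cy+r*np.sin(th),0*th+z]); p=((p-o)+.5)*8-.5; return [p[:,0].min().round(1),p[:,0].max().round(1),p[:,1].min().round(1),p[:,1].max().round(1)]
print('sleeve rim pred',ext(.574,.055,.023,.1585),'spindle pred',ext(.574,.055,.012,.088),ext(.574,.055,.0105,.091))
g=cv2.cvtColor(c['frame'],cv2.COLOR_RGB2GRAY).astype(int)
print(g[177+29:177+33,236+56:236+66]); print(g[177+55:177+58,236+43:236+60]); print(g[177+22:177+32,236+53])
for a in range(0,60,15):
    e=[((proj(c,[.574+s*.02*np.cos(np.radians(a)),.055+s*.02*np.sin(np.radians(a)),.054])[0]-o)+.5)*8-.5 for s in(1,-1)]; print(a,np.round(e,0).tolist())
```

```text
sleeve rim pred [np.float64(334.3), np.float64(489.2), np.float64(191.9), np.float64(284.6)] spindle pred [np.float64(368.9), np.float64(446.9), np.float64(396.6), np.float64(446.1)] [np.float64(373.9), np.float64(442.3), np.float64(392.1), np.float64(435.4)]
[[156 236 237 234 186 199 221 221 220 221]
 [140 235 237 236 195 201 221 222 221 222]
 [180 236 238 236 183 204 221 223 221 221]
 [232 237 238 232 156 206 222 222 222 221]]
[[165 164 161 138 144 165 186 202 208 210 199 198 210 235 236 239 243]
 [162 162 158 139 147 162 180 189 196 198 197 193 206 235 235 235 236]
 [158 160 157 135 146 163 183 189 194 198 197 191 201 234 235 234 234]]
[ 68  72 109 230 234 194 179 183 229 227]
0 [[466.0, 491.0], [346.0, 519.0]]
15 [[458.0, 482.0], [354.0, 529.0]]
30 [[447.0, 474.0], [365.0, 537.0]]
45 [[432.0, 468.0], [379.0, 543.0]]
```

The crop shows the sleeve's rim right edge at about x=482, where centring predicts 489. The spindle edges at 369 and 446 fit the prediction, so the sleeve should go about 1.5 mm further in +x. The stub slope confirms the pin at about 17°.

Run:
```python
from h import *
plan([.5772,.0555,.128],-6,40,5)
print(pose(-6,40).T@[0,0,-.003]/.025)
```

```text
11.6 grasp now [0.5756 0.0548 0.1456]
[[-0.01, 0.01, -0.0, 0.08, 0.01, 0.12], [-0.01, 0.01, -0.0, 0.08, 0.01, 0.12], [-0.01, 0.01, -0.0, 0.08, 0.01, 0.12], [-0.01, 0.01, -0.0, 0.08, 0.01, 0.12], [-0.01, 0.01, -0.0, 0.08, 0.01, 0.12]] max [0.01 0.01 0.   0.08 0.01 0.12]
[0.07713451 0.         0.09192533]
```

Call:
move_arm --pt "-0.01 0.01 0 0.08 0.01 0.12 40" --pt "-0.01 0.01 0 0.08 0.01 0.12 40" --pt "-0.01 0.01 0 0.08 0.01 0.12 40" --pt "-0.01 0.01 0 0.08 0.01 0.12 40" --pt "-0.01 0.01 0 0.08 0.01 0.12 40" --pt "0 0 0 0 0 0 40" --pt "0 0 0 0 0 0 40" --pt "0 0 0 0.05 0 0.06 40" --pt "0 0 0 0.05 0 0.06 40" --pt "0 0 0 0 0 0 40"

```text
t: 12.6
tool_pos: [0.583, 0.0552, 0.1176]
orientation: [0.13, 2.441, -0.043]
force: [0.1, 0.1, -3.4]
opening: 0.0453
gripper_force: 30.0
```

Call:
move_arm --pt "0 0 0 0.03 0 0.03 40" --pt "0 0 0 0.03 0 0.03 40" --pt "0 0 0 0.03 0 0.03 40" --pt "0 0 0 0.03 0 0.03 40" --pt "0 0 0 0 0 0 40" --pt "0 0 0 0 0 0 40" --pt "0 0 0 0 0 0 40" --pt "0 0 0 0 0 0 40" --pt "0 0 0 0 0 0 40" --pt "0 0 0 0 0 0 40"

```text
t: 13.6
tool_pos: [0.5829, 0.0553, 0.1138]
orientation: [0.13, 2.44, -0.043]
force: [0.4, -0.2, -4.1]
opening: 0.0463
gripper_force: 30.0
```

Run:
```python
from h import *
st=read_state(); print(st['force'],st['wrist_torque']); plan([.5772,.0555,.117],-6,40,1)
```

```text
[ 0.37838445 -0.24462919 -4.13470062] [0.15076493 0.67321884 0.0272381 ]
13.6 grasp now [0.5777 0.0558 0.1199]
[[0.02, -0.0, -0.02, 0.09, -0.01, 0.08]] max [0.02 0.   0.02 0.09 0.01 0.08]
```

Call:
move_arm --pt "0 0 0 0.03 0 0.03 40" --pt "0 0 0 0.03 0 0.03 40" --pt "0 0 0 0.03 0 0.03 40" --pt "0 0 0 0.03 0 0.03 40" --pt "0 0 0 0.03 0 0.03 40" --pt "0 0 0 0.03 0 0.03 40" --pt "0 0 0 0.03 0 0.03 40" --pt "0 0 0 0 0 0 40" --pt "0 0 0 0 0 0 40" --pt "0 0 0 0 0 0 40"

```text
t: 14.6
tool_pos: [0.5823, 0.0554, 0.1064]
orientation: [0.13, 2.44, -0.043]
force: [0.3, -0.5, -3.2]
opening: 0.0457
gripper_force: 30.0
```

Run:
```python
from h import *
st=read_state(); print(st['force'],st['wrist_torque']); plan([.5772,.0555,.098],-6,40,1)
c=cam('side'); x0,y0=236,177
cv2.imwrite('pics/ov2.png',cv2.resize(c['frame'][y0:y0+75,x0:x0+100,::-1],None,fx=8,fy=8,interpolation=cv2.INTER_CUBIC))
```

```text
[ 0.28601438 -0.5031057  -3.18198551] [ 8.71292355e-02  6.78364288e-01 -5.96225549e-04]
14.6 grasp now [0.5771 0.0559 0.1126]
[[0.02, 0.0, -0.02, 0.37, -0.02, 0.45]] max [0.02 0.   0.02 0.37 0.02 0.45]
```

View pics/ov2.png

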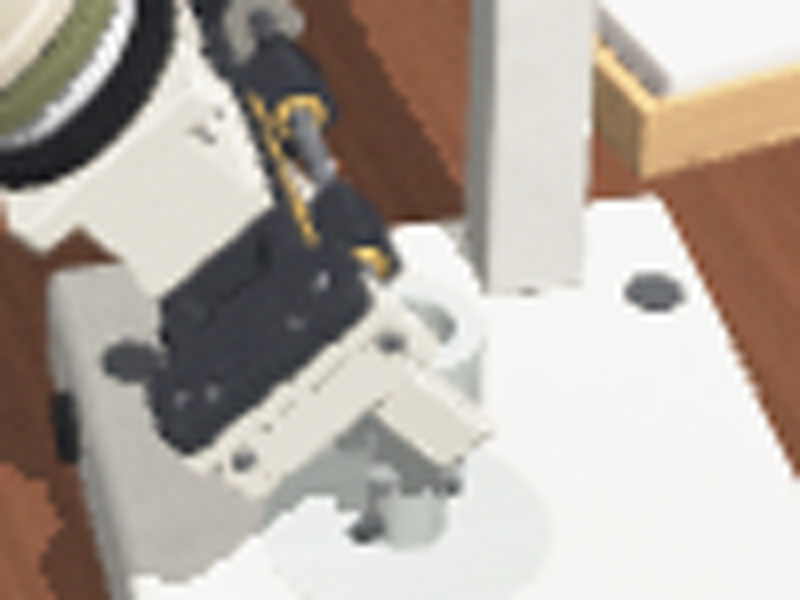

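The picture shows the sleeve around the spindle, which emerges below it at (410,520). The front tooth at (378,490) sits at about 46°, as wanted. Now sliding down.

Call:
move_arm --pt "0 0 0 0.05 0 0.06 40" --pt "0 0 0 0.05 0 0.06 40" --pt "0 0 0 0.05 0 0.06 40" --pt "0 0 0 0.05 0 0.06 40" --pt "0 0 0 0.05 0 0.06 40" --pt "0 0 0 0.05 0 0.06 40" --pt "0 0 0 0.05 0 0.06 40" --pt "0 0 0 0.05 0 0.06 40" --pt "0 0 0 0.05 0 0.06 40" --pt "0 0 0 0.05 0 0.06 40"

```text
t: 15.65
tool_pos: [0.5823, 0.0554, 0.0867]
orientation: [0.13, 2.44, -0.043]
force: [0.1, -0.5, -4.3]
opening: 0.0456
gripper_force: 30.0
```

Call:
move_arm --pt "0 0 0 0.03 0 0.03 40" --pt "0 0 0 0.03 0 0.03 40" --pt "0 0 0 0.03 0 0.03 40" --pt "0 0 0 0.03 0 0.03 40" --pt "0 0 0 0 0 0 40" --pt "0 0 0 0 0 0 40" --pt "0 0 0 0 0 0 40" --pt "0 0 0 0 0 0 40" --pt "0 0 0 0 0 0 40" --pt "0 0 0 0 0 0 40"

```text
t: 16.65
tool_pos: [0.5819, 0.0555, 0.0826]
orientation: [0.13, 2.44, -0.043]
force: [0.6, 0.3, -3.2]
opening: 0.0457
gripper_force: 30.0
```

Run:
```python
from h import *
st=read_state(); print(st['force'],st['wrist_torque']); plan([.5772,.0555,.076],-6,40,1)
```

```text
[ 0.56211526  0.28394185 -3.18993782] [0.10509753 0.65216415 0.00751624]
16.65 grasp now [0.5768 0.056  0.0888]
[[0.02, 0.0, -0.02, 0.31, -0.02, 0.4]] max [0.02 0.   0.02 0.31 0.02 0.4 ]
```

Call:
move_arm --pt "0 0 0 0.03 0 0.03 40" --pt "0 0 0 0.03 0 0.03 40" --pt "0 0 0 0.03 0 0.03 40" --pt "0 0 0 0.03 0 0.03 40" --pt "0 0 0 0 0 0 40" --pt "0 0 0 0 0 0 40" --pt "0 0 0 0 0 0 40" --pt "0 0 0 0 0 0 40" --pt "0 0 0 0 0 0 40" --pt "0 0 0 0 0 0 40"

```text
t: 17.65
tool_pos: [0.5816, 0.0555, 0.0784]
orientation: [0.13, 2.44, -0.043]
force: [-0.2, -0.7, -3.2]
opening: 0.0458
gripper_force: 30.0
```

Run:
```python
from h import *
st=read_state(); print(st['force'],st['wrist_torque']); plan([.5772,.0555,.076],-6,40,1)
```

```text
[-0.17443418 -0.67304369 -3.23606444] [ 0.07803332  0.66956442 -0.08640303]
17.65 grasp now [0.5764 0.056  0.0845]
[[0.02, 0.0, -0.02, 0.19, -0.02, 0.28]] max [0.02 0.   0.02 0.19 0.02 0.28]
```

Below the pin's top with no contact, so the notches are engaging. Continuing.

Call:
move_arm --pt "0 0 0 0.03 0 0.03 40" --pt "0 0 0 0.03 0 0.03 40" --pt "0 0 0 0.03 0 0.04 40" --pt "0 0 0 0.03 0 0.03 40" --pt "0 0 0 0.03 0 0.04 40" --pt "0 0 0 0.03 0 0.03 40" --pt "0 0 0 0 0 0 40" --pt "0 0 0 0 0 0 40" --pt "0 0 0 0 0 0 40" --pt "0 0 0 0 0 0 40"

```text
t: 18.65
tool_pos: [0.5812, 0.0555, 0.0716]
orientation: [0.13, 2.441, -0.043]
force: [0.9, -1.5, -2.9]
opening: 0.0458
gripper_force: 30.0
```

Run:
```python
from h import *
st=read_state(); print(st['force'],st['wrist_torque']); plan([.5772,.0555,.076],-6,40,1)
```

```text
[ 0.93838553 -1.45830015 -2.86886623] [-0.01646632  0.65702683 -0.13320329]
18.65 grasp now [0.5761 0.0561 0.0777]
[[0.02, -0.0, -0.02, 0.01, -0.02, 0.08]] max [0.02 0.   0.02 0.01 0.02 0.08]
```

Call:
move_arm --pt "0 0 0 0.02 0 0.02 40" --pt "0 0 0 0 0 0 40" --pt "0 0 0 0.02 0 0.02 40" --pt "0 0 0 0 0 0 40" --pt "0 0 0 0.01 0 0.02 40" --pt "0 0 0 0 0 0 40" --pt "0 0 0 0 0 0 40" --pt "0 0 0 0 0 0 40" --pt "0 0 0 0 0 0 40" --pt "0 0 0 0 0 0 40"

```text
t: 19.65
tool_pos: [0.5815, 0.0556, 0.07]
orientation: [0.13, 2.44, -0.043]
force: [0.6, -1.0, -0.9]
opening: 0.0461
gripper_force: 30.0
```

Run:
```python
from h import *
st=read_state(); print(st['force'],st['wrist_torque']); plan([.5772,.0555,.076],-6,40,1)
```

```text
[ 0.61060146 -0.99222427 -0.91401748] [-0.0985952   0.44068253 -0.09956685]
19.65 grasp now [0.5764 0.0561 0.0761]
[[0.02, 0.0, -0.02, -0.02, -0.02, 0.02]] max [0.02 0.   0.02 0.02 0.02 0.02]
```

The deck is now carrying the sleeve: Fz went from -3.2 to -0.9 N, with the underside at about 0.045. Opening.

Call:
move_arm --pt "0 0 0 0 0 0 64" --pt "0 0 0 0 0 0 64" --pt "0 0 0 0 0 0 64" --pt "0 0 0 0 0 0 64" --pt "0 0 0 0 0 0 64" --pt "0 0 0 0 0 0 64" --pt "0 0 0 0 0 0 64" --pt "0 0 0 0 0 0 64" --pt "0 0 0 0 0 0 64" --pt "0 0 0 0 0 0 64"

```text
t: 20.65
tool_pos: [0.5813, 0.0556, 0.0697]
orientation: [0.13, 2.44, -0.043]
force: [0.9, 0.0, 0.2]
opening: 0.064
gripper_force: 0.0
```

Call:
move_arm --pt "0 0 0 0 0 -0.2 64" --pt "0 0 0 0 0 -0.4 64" --pt "0 0 0 0 0 -0.4 64" --pt "0 0 0 0 0 -0.5 64" --pt "0 0 0 0 0 -0.5 64" --pt "0 0 0 0 0 -0.5 64" --pt "0 0 0 0 0 -0.5 64" --pt "0 0 0 0 0 -0.5 64" --pt "0 0 0 0 0 -0.3 64" --pt "0 0 0 0 0 0 64"

```text
t: 21.65
tool_pos: [0.5208, 0.062, 0.1441]
orientation: [0.13, 2.438, -0.042]
force: [0.6, -0.2, -0.0]
opening: 0.064
gripper_force: 0.0
```

Run:
```python
from h import *
c=cam('side'); x0,y0=236,177; P=cloud(c)
a=P.reshape(-1,3); a=a[np.isfinite(a[:,0])]
b=a[(a[:,2]>.083)&(a[:,2]<.105)&(np.hypot(a[:,0]-.574,a[:,1]-.055)<.027)]; print('top z',len(b),np.percentile(b[:,2],[5,50,95]),b[:,:2].mean(0)); print(read_state()['force'])
cv2.imwrite('pics/end.png',cv2.resize(c['frame'][y0:y0+75,x0:x0+100,::-1],None,fx=8,fy=8,interpolation=cv2.INTER_CUBIC))
```

```text
top z 194 [0.08435177 0.08924771 0.0921569 ] [0.5721456  0.05193374]
[ 0.04350809  0.14895706 -0.27020325]
```

View pics/end.png

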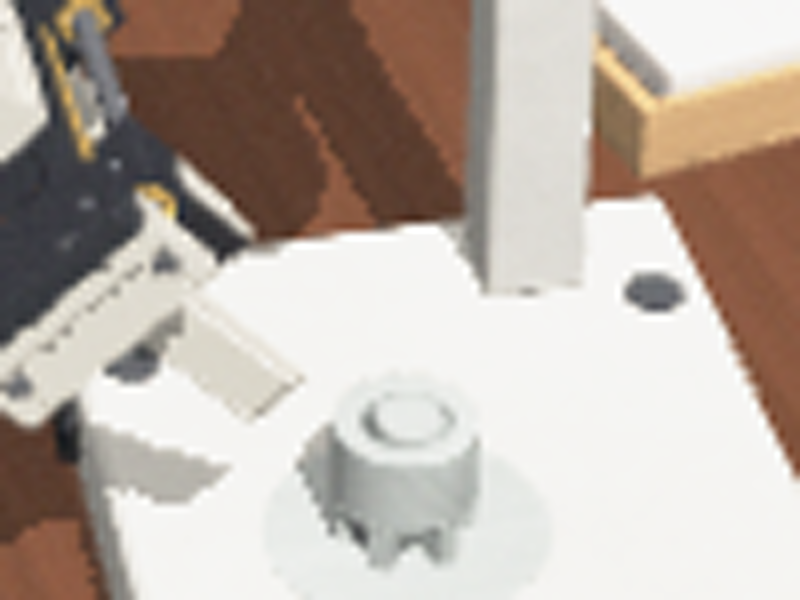

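The sleeve stands upright around the spindle at (407,470) with its top at about 0.0895, level with the spindle's end, so it is fully home. The gripper is clear of it.

```bash
python3 -c "from plant import *; print(close_job())"
```

```text
the job is handed in; nothing more can be done
None
```

The drive sleeve is fully home on the deck, with its notches over the cross pin and the gripper clear. I kept hold of it all the way down, didn't touch the collar, bottles or jar, and handed the job in at about 22 s of the 58 s limit; no verdict came back.

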